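# Feed the tube to the length mark

## Robot

A 7-joint arm with a two-finger parallel gripper is mounted at the origin on a cart in front of the work surface, level with it; the furniture and walls round the work are solid. World frame = base frame: x ahead of the robot, y to its left, z up, the work surface at z = 0. Lengths are in m, angles in rad, forces in N, time in s.
With the tool pointing down it reaches from about 0.4 to 0.85 m from the base axis. Payload 10.4 kg.
Tool frame: the origin (TCP) lies midway between the tips of the shut fingers; the grasp point (between the pads) lies 19 mm behind it (r.tcp_to_grasp is the z of the grasp point in the tool frame, in m); z points along the fingers, x is the direction in which the jaws open and shut, and the axes are right-handed (so a half turn about z gives the same grasp; the last joint's range is limited). The gripper opens to 87 mm and grips with 3 to 60 N. Pads are 19 mm wide; open, the fingers measure 117 mm over their backs; the gripper's body (75 mm by 190 mm) begins 51 mm behind the grasp point.
Start: joints at [1.311, 0.332, -0.065, 1.46, 0.022, 1.35, -0.088], TCP at [0.147, -0.608, 0.223] pointing down, gripper open.
Joint ranges: [-2.6, 2.6], [-0.5, 2.12], [-1.47, 1.34], [0.16, 2.42], [-1.27, 4.41], [0.06, 2.06], [-2.6, 2.6]. Speed limits (rad/s): [2.22, 2.22, 2.79, 2.79, 3.14, 3.14, 3.14].

## Interface

Orientations are given as a unit quaternion [x, y, z, w].
In Python, from bench import r, camera, close_job gives the robot as it stands. The module is installed in compiled form; this text tells all that it offers.
- The arm moves only by the shell command python3 -m crank 'ROWS' [FORCE]. ROWS is JSON, a list of rows, each an object of numbers: "x", "y", "z": the shift along the tool's x, y, z scaled (see below); "ax", "ay", "az": the turn, a rotation vector about the tool's x, y, z scaled (see below); "claw": the closure, from -1 (fully open) to 1 (shut), so that 0 is half open. A call has exactly 5 rows; each row is the pose to reach, as a shift and turn from the pose commanded when the call began, along the tool's axes at that moment; what a row does not reach only later rows make up. The controller multiplies each number of a shift by 1 m and each number of a turn by 2 rad. A row lasts 1/12 s, in which the tool goes at most 41.7 mm and 7.16 degrees, less where a joint would pass 70% of its speed; a pose out of reach is approached as far as the arm can. A call with a number of a shift or a turn outside -1 to 1 is refused whole. A call with a gripper value outside its range is refused whole. The fingers move at their own pace and stop on an object; FORCE is the grip in N (left out, the last holds). Time passes only in rows, so rows that repeat a pose let the fingers close, or fill a call up. It gives the time, the measured TCP pose, the force and the opening at its end, in the units of the state.
- r.read_state(): the state, without advancing time (a new reading comes with each control period).
- camera(name): name is "side" or "top"; returns a dict with "color" (420x560x3 uint8, blue, green, red), "fx", "fy", "cx", "cy" (pixels), "eye" and "orientation" of the camera in the world. Camera axes: x right, y down, z forward; pixel columns grow to the right and rows downward; lengths in m; the calibration is good to about 2 mm. A picture is of the moment at which its call begins. There is no depth.
- close_job(): hands the job in, once; it reports no verdict.
The state is a dict: "time": time; "joint_positions": joint angles; "joint_vel": joint speeds; "joint_torque": joint torques, N m; "ee_pos": TCP position; "eef_rot": TCP orientation; "ft_force": force on the tool from outside, world axes, zero at the start; "torque": the same for the moment, N m; "width": finger opening in m.
Only numpy, scipy, OpenCV 4.12 (cv2) and the standard library are available. Lean on these libraries where they do the work, as an engineer would, in place of code of your own. Each camera call takes 0.05 s, during which the arm holds its last target. There are 200 camera calls.

## Task

The steel tube in the cut-off jig has to be set to length before sawing. Without gripping anything or touching the tube, roll the knurled feed wheel under a fingertip so that its stop pushes the tube along its channel until the tube's far end stands level with the long engraved mark across the channel, not short of it or past it. Leave the tube lying flat in the channel against the stop, and leave the things round the jig where they are.

Things in the scene. Friction and masses are not known exactly. Their poses are not given: they have to be found in the camera images.
- cutoff_jig: The cut-off jig, bolted down: grey foot 86 x 318 mm with a channel (27 mm wide, floor at 20 mm, rails to 34 mm) along its y axis. Origin on the bench under the middle of the channel; x across it, away from the robot; y along it, to the robot's left (yaw -0.25 to 0.1 rad). Wheel at the +y end, mark near the -y end; between them at y = -0.048 dark saw guide pillars 62 mm high beside the channel.
- feed_wheel: Coarsely knurled steel feed wheel, 54 mm across, 17 mm wide, at the jig's left end, turning in place about a level axis along jig y. Origin at its centre, jig (0, 0.157, 0.032). Rolling its top away from the robot (jig +x) feeds the stop towards the mark, 15 mm a turn; the other way draws the stop back. About 2 N along the rim turns it; it stays where it is left.
- wheel_top (a point): Point on the jig over the wheel's axis at the level of the wheel's top, 59 mm above the bench, where a fingertip strokes across it along jig x; does not turn. The cheeks either side of the wheel are 40 mm high. The feed needed in all takes about 185 to 245 mm of rim travel, so several strokes across the top, lifting off to go back.
- feed_stop: The sliding end stop in the channel, a 26 mm wide aluminium block on the end of the feed screw. Origin at the middle of the face that pushes the tube; it moves along jig -y as the wheel is fed. At the start it stands 1.5 to 17 mm clear of the tube; it pushes the tube but cannot pull it back.
- steel_bar: Round steel tube, 25 mm thick, 165 mm long, 0.3 to 0.6 kg, lying loose in the channel, top 45 mm above the bench. Origin at the centre of its underside as it lies, y along it.
- bar_end (a point): Centre of the tube's far (-y, right) end face; at the start 5 to 15 mm short of the mark.
- bar_tail (a point): Centre of the tube's other (+y, left) end face, towards the stop.
- gauge_mark (a point): The engraved length mark: the one dark line, 2.4 mm wide, across both rails and the channel floor (short scale ticks are on the near rail only). This point is on the channel's middle line at the height of the tube's axis, jig (0, -0.088, 0.0325), axes as the jig's. The tube is right when the y of bar_end in this frame is 0 (positive: still short).
- caliper: Vernier caliper lying in front of the jig, 64 x 165 x 10 mm; leave it.
- file: File with a wooden handle lying behind the jig, 27 x 260 x 28 mm; leave it.
- brass_ferrule: Brass ferrule lying beside the jig, 19 x 39 x 19 mm; leave it.
- bolt_2: Bolt standing on its head in front of the jig, 20 x 22 x 48 mm; leave it.
- rubber_bung: Black rubber bung standing near the wheel, 29 mm across, 20 mm high; leave it.
There are look-alikes about, which are no part of the job. Of the things that look like the steel_bar, the smaller one is meant.

How it is judged:
On the way:
1. the fingertip rolls the wheel and the tube is being pushed along (distance of bar_end from where it was at the start of the episode above 0.002 m and contact force between the fingers and feed_wheel above 0.3 N), for 0.1 s.
At the end, for the whole second after the job is handed in: The tube's far end stands within 2 mm of the mark either way, the tube lies flat in the channel (neither end raised 3 mm) with its other end within 3 mm of the stop, and wheel and stop are at rest (y of bar_end in the frame of gauge_mark between -0.002 and 0.002 m and y of bar_tail in the frame of feed_stop above -0.003 m and z of each of bar_end, bar_tail in the frame of gauge_mark below 0.003 m and angular speed of feed_wheel below 0.05 rad/s and linear speed of feed_stop below 0.002 m/s); the robot touches nothing.
It fails at once if the robot touches the tube (contact force between any of the fingers, the arm and steel_bar above 0.5 N).
It fails at once if the robot pushes the stop itself (contact force between any of the fingers, the arm and feed_stop above 0.5 N).
It fails at once if the tube is lifted in its channel (z of any of bar_end, bar_tail in the frame of gauge_mark above 0.006 m).
It fails at once if a thing lying round the jig is moved by more than 20 mm (distance of any of caliper, file, brass_ferrule, bolt_2, rubber_bung from where it was at the start of the episode above 0.02 m).
It also fails if it takes over 58 s, if anything falls off the work surface, if the arm or the gripper's body presses on something with over 40 N, if the wrist force passes 120 N, or if a joint passes its speed limit or range.

## Working session

There is one attempt and no reset: what is moved stays moved. The work goes in short steps, Python scripts to look and compute and a shell command to move; the robot and the scene stay as the last step left them, time stands still between calls to the robot, and variables do not carry over. Pictures are saved under pics/ and viewed, about 8 in all and at most 12, crops included, and the job is handed in when it is done.

```bash
mkdir -p pics; cat > h.py <<'E'
import numpy as np, cv2
from scipy.spatial.transform import Rotation as R
from bench import r, camera
def snap(n,f):
    c=camera(n); cv2.imwrite(f'pics/{f}.png',c['color']); np.save(f'pics/{f}.npy',{k:v for k,v in c.items()},allow_pickle=True); return c
def load(f): return np.load(f'pics/{f}.npy',allow_pickle=True).item()
def px2w(c,u,v,z):
    d=R.from_quat(c['orientation']).apply([(u-c['cx'])/c['fx'],(v-c['cy'])/c['fy'],1]); e=np.array(c['eye'])
    return e+d*(z-e[2])/d[2]
def w2px(c,p):
    q=R.from_quat(c['orientation']).inv().apply(np.array(p)-c['eye']); return np.array([q[0]/q[2]*c['fx']+c['cx'],q[1]/q[2]*c['fy']+c['cy']])
E
python3 - <<'E'
from h import *
for n in('top','side'):
    c=snap(n,n+'0'); print(n,c['eye'],c['orientation'],c['fx'])
s=r.read_state();print(s)
E
```

```text
top [ 0.33629756 -0.20590442  1.2346837 ] [-0.70221538  0.70706723 -0.05379924  0.06367991] 484.08674950224486
side [ 0.38150172 -0.97881441  0.54895764] [ 0.8672541  -0.08789635  0.03541532 -0.48876407] 421.72519467471966
{'time': 0.1, 'joint_positions': array([ 1.31143509,  0.3327951 , -0.06471376,  1.46085667,  0.02162358,
        1.34991333, -0.08848389]), 'joint_vel': array([-0.00021626, -0.00061161,  0.00062041, -0.00192257, -0.00035441,
        0.00073964, -0.00053966]), 'joint_torque': array([ 1.29675835e-03, -6.24545789e+01,  2.48524442e-02, -3.90720713e+01,
       -6.13399758e-02,  3.65886488e-02,  3.28808801e-05]), 'ee_pos': array([ 0.14651112, -0.60722385,  0.22184234]), 'eef_rot': array([ 7.85686630e-01, -6.18624372e-01, -5.24212770e-04, -3.63720142e-04]), 'ft_force': array([ 0.0078122 , -0.22368331,  0.07247713]), 'torque': array([ 0.05955469, -0.05396337, -0.05178007]), 'width': 0.08681939547545116}
```

View pics/top0.png

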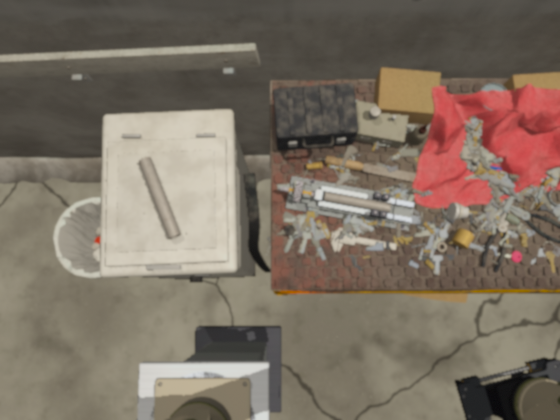

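View pics/side0.png

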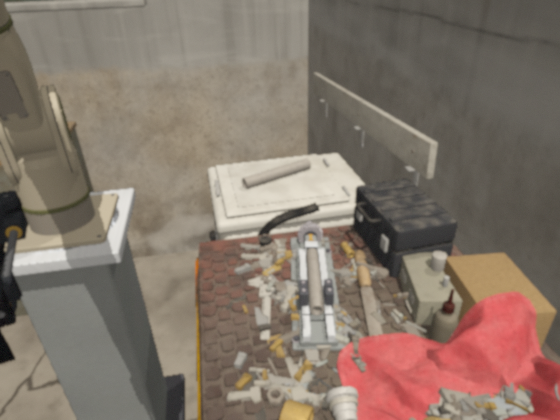

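The top view shows the jig from about (280,192), the wheel end, to (418,215). There are two tube candidates. One lies in the jig channel at about (355,203). The other is a larger tube on the white bin at (160,198). The one in the jig is meant, because it is smaller and lies in the channel. I'll confirm this in an enlarged crop.

```bash
python3 - <<'E'
from h import *
a=load('top0')['color'][150:260,270:430]; b=load('side0')['color'][210:360,230:400]
a=cv2.resize(a,None,fx=5,fy=5,interpolation=cv2.INTER_CUBIC);cv2.imwrite('pics/c1.png',a)
b=cv2.resize(b,None,fx=4,fy=4,interpolation=cv2.INTER_CUBIC);cv2.imwrite('pics/c2.png',b)
E
```

```text
(no output)
```

View pics/c1.png

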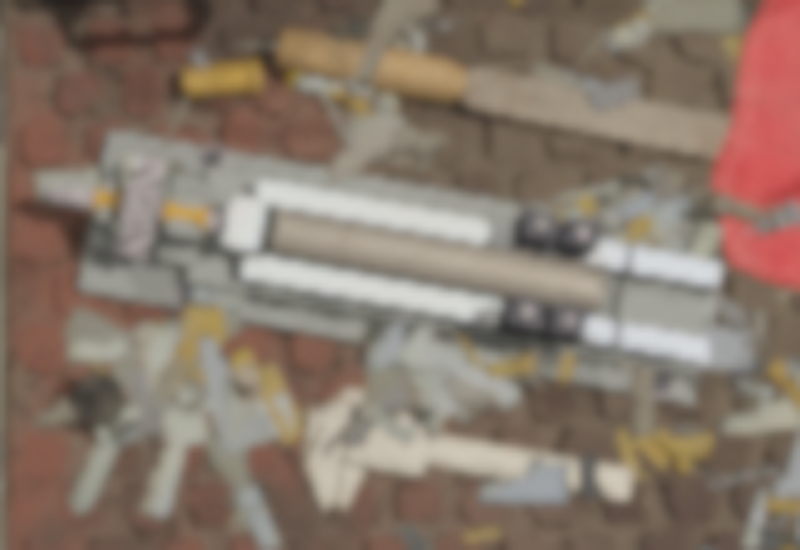

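View pics/c2.png

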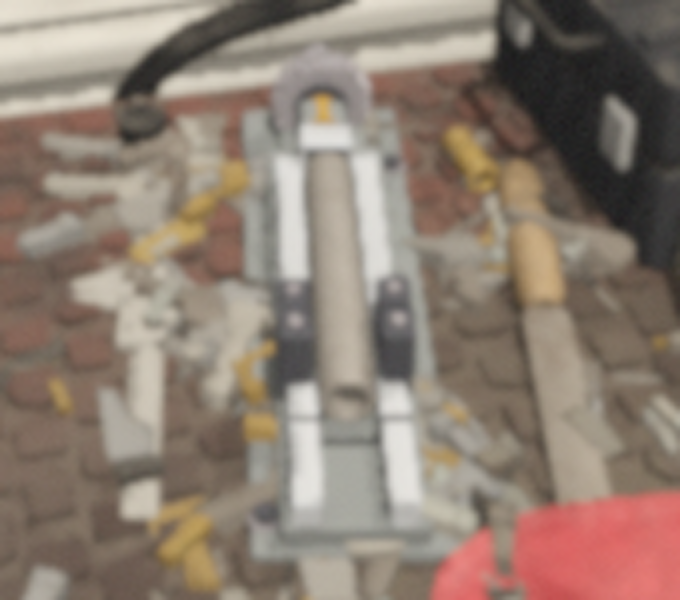

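The crops show the smaller tube in the channel, from (270,230) to (605,290) in c1. Its far end is short of the mark line at x≈622. The white stop is at (243,222) and the wheel at (141,208). This confirms it. Next I'll compute the poses and the heights of nearby obstacles.

```bash
python3 - <<'E'
from h import *
t=load('top0');s=load('side0')
f=lambda u,v,z:px2w(t,270+(u-2)/5,150+(v-2)/5,z)
g=lambda u,v,z:px2w(s,230+(u-1.5)/4,210+(v-1.5)/4,z)
w=f(141,208,.057);m=.5*(f(622,262,.034)+f(622,335,.034))
w2=g(322,50,.059);m2=.5*(g(305,417,.034)+g(403,420,.034))
for a,b in((w,m),(w2,m2)):
    d=a-b; yaw=np.arctan2(-d[0],d[1]); print(a,b,np.hypot(d[0],d[1]),yaw)
def tri(p,q):
    A=[];B=[]
    P=[]
    for c,(u,v) in((t,p),(s,q)):
        d=R.from_quat(c['orientation']).apply([(u-c['cx'])/c['fx'],(v-c['cy'])/c['fy'],1]);d/=np.linalg.norm(d)
        M=np.eye(3)-np.outer(d,d);A.append(M);B.append(M@c['eye'])
    x=np.linalg.solve(sum(A),sum(B));print(x.round(3),[np.linalg.norm(M@(x-c['eye'])).round(3) for M,c in zip(A,(t,s))])
for p,q in(((268,268),(265,241)),((250,178),(316,208)),((355,143),(399,236)),((277,150),(357,190))):tri(p,q)
S=r.read_state();T=R.from_quat(S['eef_rot']);print(T.as_matrix().round(3))
E
```

```text
[ 0.56609405 -0.23394351  0.057     ] [ 0.52245689 -0.47454157  0.034     ] 0.24452326554841927 -0.17941917809999774
[ 0.57245515 -0.2282633   0.059     ] [ 0.52516611 -0.47544213  0.034     ] 0.25166173592441443 -0.18903089714337915
[ 0.43  -0.162 -0.02 ] [np.float64(0.05), np.float64(0.05)]
[ 0.612 -0.113  0.022] [np.float64(0.004), np.float64(0.004)]
[ 0.69  -0.377  0.1  ] [np.float64(0.015), np.float64(0.015)]
[ 0.675 -0.187  0.1  ] [np.float64(0.015), np.float64(0.015)]
[[ 0.235 -0.972 -0.   ]
 [-0.972 -0.235  0.001]
 [-0.001  0.    -1.   ]]
```

```bash
python3 -m crank '[{"x":-0.095,"y":-0.178,"z":0,"az":-0.3,"claw":1},{"x":-0.095,"y":-0.178,"z":0,"az":-0.3,"claw":1},{"x":-0.095,"y":-0.178,"z":0,"az":-0.3,"claw":1},{"x":-0.095,"y":-0.178,"z":0,"az":-0.3,"claw":1},{"x":-0.095,"y":-0.178,"z":0,"az":-0.3,"claw":1}]' 20
cat >> h.py <<'E'
W=np.array([.569,-.231]);YAW=-.185
def togo(dx,z,dy=0):
    "tool shift/turn (in crank units) to jig-offset dx,dy from wheel top, height z"
    s=r.read_state();T=R.from_quat(s['eef_rot'])
    c,n=np.cos(YAW),np.sin(YAW)
    p=np.array([W[0]+c*dx-n*dy,W[1]+n*dx+c*dy,z])
    G=R.from_matrix(np.array([[c,n,0],[n,-c,0],[0,0,-1]]).T)
    print('shift',T.inv().apply(p-s['ee_pos']).round(4),'turn',((T.inv()*G).as_rotvec()/2).round(4),'pos',s['ee_pos'].round(4),'F',s['ft_force'].round(2),'w',s['width'],'t',s['time'])
E
python3 -c "
from h import *
togo(-.012,.1)"
```

```text
shift [-0.2714 -0.488   0.1222] turn [-3.000e-04  6.000e-04 -5.745e-01] pos [ 0.1465 -0.6072  0.2218] F [ 0.01 -0.22  0.07] w 0.08681939547545116 t 0.1schema error: expected keys x, y, z, ax, ay, az, claw
```

```bash
python3 -m crank '[{"x":-0.095,"y":-0.17,"z":0,"ax":0,"ay":0,"az":-0.3,"claw":1},{"x":-0.095,"y":-0.17,"z":0,"ax":0,"ay":0,"az":-0.3,"claw":1},{"x":-0.095,"y":-0.17,"z":0,"ax":0,"ay":0,"az":-0.3,"claw":1},{"x":-0.095,"y":-0.17,"z":0,"ax":0,"ay":0,"az":-0.3,"claw":1},{"x":-0.095,"y":-0.17,"z":0,"ax":0,"ay":0,"az":-0.3,"claw":1}]' 20
python3 -c "
from h import *
togo(-.012,.1)"
```

```text
time: 0.52
ee_pos: [0.2927, -0.472, 0.2225]
eef_rot: [0.935, -0.354, 0.0, -0.0]
ft_force: [0.8, -1.0, 0.3]
width: 0.0611
shift [ 0.0371 -0.3572  0.1228] turn [-5.000e-04 -1.000e-04 -2.695e-01] pos [ 0.2927 -0.472   0.2225] F [ 0.77 -1.03  0.28] w 0.06110119523822689 t 0.5167
```

```bash
python3 -m crank '[{"x":0.037,"y":-0.35,"z":0.03,"ax":0,"ay":0,"az":-0.27,"claw":1},{"x":0.037,"y":-0.35,"z":0.03,"ax":0,"ay":0,"az":-0.27,"claw":1},{"x":0.037,"y":-0.35,"z":0.03,"ax":0,"ay":0,"az":-0.27,"claw":1},{"x":0.037,"y":-0.35,"z":0.03,"ax":0,"ay":0,"az":-0.27,"claw":1},{"x":0.037,"y":-0.35,"z":0.03,"ax":0,"ay":0,"az":-0.27,"claw":1}]'
python3 -c "
from h import *
togo(-.012,.1)"
```

```text
time: 0.93
ee_pos: [0.445, -0.3351, 0.2046]
eef_rot: [0.996, -0.093, -0.0, 0.0]
ft_force: [0.6, -0.3, 0.3]
width: 0.0285
shift [ 0.0905 -0.1253  0.1046] turn [ 0.0001  0.0001 -0.0009] pos [ 0.445  -0.3351  0.2046] F [ 0.57 -0.28  0.29] w 0.02850248557705122 t 0.9333
```

```bash
python3 -m crank '[{"x":0.09,"y":-0.125,"z":0.06,"ax":0,"ay":0,"az":0,"claw":1},{"x":0.09,"y":-0.125,"z":0.06,"ax":0,"ay":0,"az":0,"claw":1},{"x":0.09,"y":-0.125,"z":0.06,"ax":0,"ay":0,"az":0,"claw":1},{"x":0.09,"y":-0.125,"z":0.09,"ax":0,"ay":0,"az":0,"claw":1},{"x":0.09,"y":-0.125,"z":0.09,"ax":0,"ay":0,"az":0,"claw":1}]'
python3 - <<'E'
from h import *
togo(-.014,.07)
c=snap('side','s1')
s=r.read_state();print(w2px(c,s['ee_pos']))
b=c['color'][170:290,250:410]
cv2.imwrite('pics/c3.png',cv2.resize(b,None,fx=5,fy=5,interpolation=cv2.INTER_CUBIC))
E
```

```text
time: 1.35
ee_pos: [0.5578, -0.226, 0.1112]
eef_rot: [0.996, -0.094, -0.001, -0.002]
ft_force: [-0.6, 0.8, 0.2]
width: 0.0019
shift [-0.002   0.0029  0.0412] turn [-0.0015  0.0014 -0.0017] pos [ 0.5578 -0.226   0.1112] F [-0.63  0.8   0.19] w 0.001861151580035421 t 1.35
[302.86495818 202.09828146]
```

View pics/c3.png

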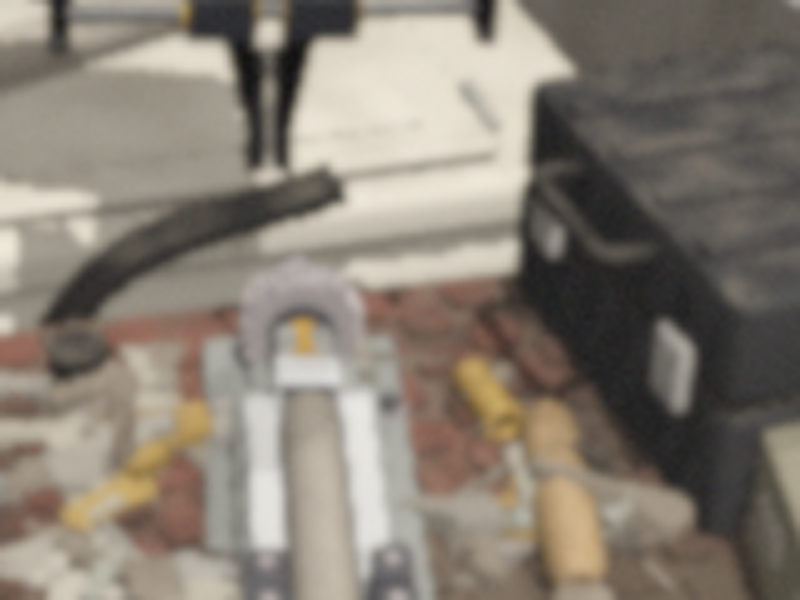

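The side view shows the tapered shut fingertips at (268,165) in the crop, about 16 mm wide in total. The wheel's crown is at (304,260), so the tip is about 16 mm on the robot side of the wheel top. I'll descend there and test contact.

```bash
sed -i 's/W=np.array.*;/W=np.array([.572,-.231]);/' h.py
python3 -m crank '[{"x":-0.006,"y":0.003,"z":0.03,"ax":0,"ay":0,"az":0,"claw":1},{"x":-0.006,"y":0.003,"z":0.045,"ax":0,"ay":0,"az":0,"claw":1},{"x":-0.006,"y":0.003,"z":0.052,"ax":0,"ay":0,"az":0,"claw":1},{"x":-0.006,"y":0.003,"z":0.055,"ax":0,"ay":0,"az":0,"claw":1},{"x":-0.006,"y":0.003,"z":0.055,"ax":0,"ay":0,"az":0,"claw":1}]'
python3 -c "
from h import *
togo(0,.057)"
```

```text
time: 1.82
ee_pos: [0.5499, -0.234, 0.0603]
eef_rot: [0.995, -0.097, 0.0, 0.0]
ft_force: [0.4, 1.1, 0.3]
width: 0.0004
shift [ 0.0211 -0.0072  0.0033] turn [ 0.0002 -0.0001 -0.005 ] pos [ 0.5499 -0.234   0.0603] F [0.41 1.14 0.34] w 0.0004047134054961866 t 1.8167
```

```bash
python3 -m crank '[{"x":0,"y":-0.006,"z":0.005,"ax":0,"ay":0,"az":-0.004,"claw":1},{"x":0.010,"y":-0.006,"z":0.004,"ax":0,"ay":0,"az":-0.004,"claw":1},{"x":0.020,"y":-0.006,"z":0.0035,"ax":0,"ay":0,"az":-0.004,"claw":1},{"x":0.030,"y":-0.006,"z":0.0035,"ax":0,"ay":0,"az":-0.004,"claw":1},{"x":0.040,"y":-0.006,"z":0.006,"ax":0,"ay":0,"az":-0.004,"claw":1}]'
python3 - <<'E'
from h import *
togo(0,.057)
c=snap('side','s2')
o=load('side0')['color'][205:345,280:350]
b=np.hstack([o,c['color'][205:345,280:350]])
cv2.imwrite('pics/c4.png',cv2.resize(b,None,fx=4.2,fy=4.2,interpolation=cv2.INTER_CUBIC))
E
```

```text
time: 2.23
ee_pos: [0.5924, -0.2357, 0.0567]
eef_rot: [0.996, -0.093, 0.002, 0.001]
ft_force: [-1.0, -0.7, 4.8]
width: 0.0004
shift [-0.0209 -0.0008 -0.0004] turn [ 0.0008 -0.002  -0.0005] pos [ 0.5924 -0.2357  0.0567] F [-1.01 -0.74  4.76] w 0.00041483231154410065 t 2.2333
```

View pics/c4.png

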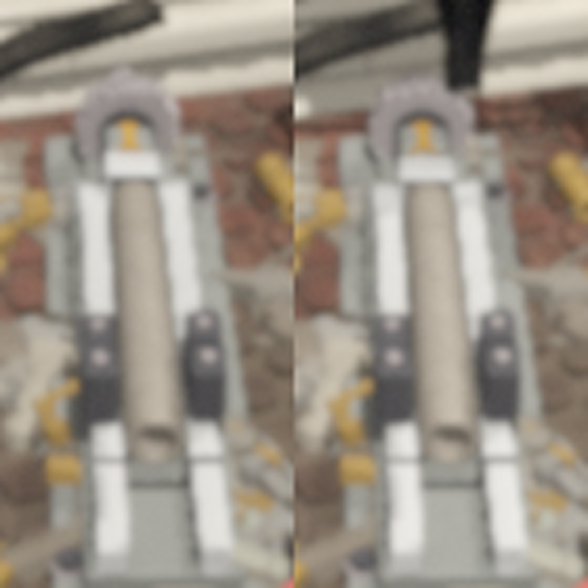

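Contact works: the wrist force was about 5 N upward with about 1 N of drag, and the stop's near edge in the picture moved slightly. I'll keep stroking with slightly more pressure.

```bash
python3 -m crank '[{"x":0,"y":0,"z":-0.016,"ax":0,"ay":0,"az":0,"claw":1},{"x":-0.022,"y":0,"z":-0.02,"ax":0,"ay":0,"az":0,"claw":1},{"x":-0.042,"y":0,"z":-0.016,"ax":0,"ay":0,"az":0,"claw":1},{"x":-0.042,"y":0,"z":-0.009,"ax":0,"ay":0,"az":0,"claw":1},{"x":-0.042,"y":0,"z":-0.004,"ax":0,"ay":0,"az":0,"claw":1}]'
python3 -c "
from h import *
togo(0,.057)"
python3 -m crank '[{"x":0.004,"y":0,"z":0.004,"ax":0,"ay":0,"az":0,"claw":1},{"x":0.013,"y":0,"z":0.0025,"ax":0,"ay":0,"az":0,"claw":1},{"x":0.022,"y":0,"z":0.002,"ax":0,"ay":0,"az":0,"claw":1},{"x":0.032,"y":0,"z":0.0025,"ax":0,"ay":0,"az":0,"claw":1},{"x":0.042,"y":0,"z":0.005,"ax":0,"ay":0,"az":0,"claw":1}]'
python3 - <<'E'
from h import *
togo(0,.057)
c=snap('side','s3');t=snap('top','t3')
for f in('side0','s2','s3'):
    g=cv2.cvtColor(load(f)['color'],cv2.COLOR_BGR2GRAY)
    print(f,g[238:258,311],g[300:325,315])
b=t['color'][150:260,270:430]
cv2.imwrite('pics/c5.png',cv2.resize(b,None,fx=5,fy=5,interpolation=cv2.INTER_CUBIC))
E
```

```text
time: 2.7
ee_pos: [0.5487, -0.2273, 0.0583]
eef_rot: [0.996, -0.093, 0.0, 0.0]
ft_force: [0.1, -1.0, 0.2]
width: 0.0003
shift [ 0.0235 -0.0007  0.0013] turn [ 0.0004 -0.0004 -0.0005] pos [ 0.5487 -0.2273  0.0583] F [ 0.12 -1.    0.2 ] w 0.0002772523612831324 t 2.7
time: 3.12
ee_pos: [0.5939, -0.2358, 0.0557]
eef_rot: [0.996, -0.093, 0.003, 0.001]
ft_force: [1.1, -1.1, 4.4]
width: 0.0005
shift [-0.0224 -0.0007 -0.0014] turn [ 0.0006 -0.0029 -0.0005] pos [ 0.5939 -0.2358  0.0557] F [ 1.08 -1.11  4.44] w 0.0005336964054389995 t 3.1167
side0 [174 171 176 198 214 221 224 222 202 167 155 164 169 171 170 171 171 169
 168 166] [178 177 177 176 172 160 133 109 105 124 147 160 164 163 156 148 147 147
 146 138 127 142 160 168 167]
s2 [164 161 158 167 188 202 209 212 214 201 176 164 168 174 175 177 176 175
 174 172] [184 184 183 183 181 167 139 113 112 130 153 166 170 170 162 154 153 155
 151 142 133 148 167 173 174]
s3 [164 162 165 170 180 195 204 209 212 212 200 181 172 173 176 176 177 176
 175 173] [182 183 183 182 180 170 153 126 108 114 139 159 167 165 157 150 150 152
 152 143 132 148 167 174 174]
```

View pics/c5.png

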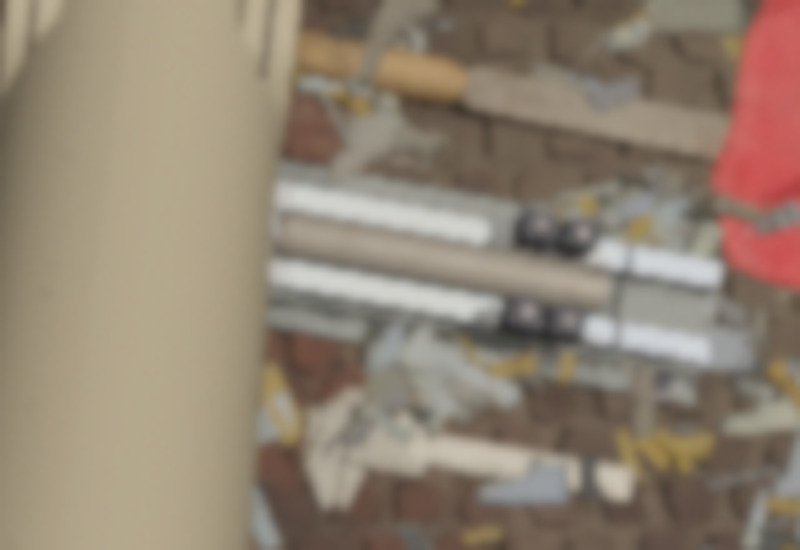

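The top view shows the tube's far end at (612,290) in the crop, against 605 before, so the tube is now moving. The mark is still at (622,300). I'll write a sub-pixel gauge that uses both cameras.

```bash
cat >> h.py <<'E'
def prof(f,origin,yaw,x,z,ys):
    c=load(f);g=cv2.cvtColor(c['color'],cv2.COLOR_BGR2GRAY).astype(np.float32)
    out=0
    for xx in x:
        p=np.array([w2px(c,[origin[0]+np.cos(yaw)*xx-np.sin(yaw)*y,origin[1]+np.sin(yaw)*xx+np.cos(yaw)*y,z]) for y in ys],np.float32)
        out=out+cv2.remap(g,p[:,0].copy(),p[:,1].copy(),cv2.INTER_CUBIC)[:,0]
    return out/len(x)
YS=np.arange(-.012,.0241,.0005)
MO={'t':(.52246,-.47454),'s':(.52517,-.47544)}
def gauge(f):
    "t: top edge of tube end (steepest bright->floor) ; s: bore features; all relative to rail mark (mm)"
    k='s' if f[0]=='s' else 't';o=MO[k]
    rail=[min(zip(prof(f,o,YAW,[x],.034,YS[:49]),YS[:49]))[1]*1e3 for x in(-.021,-.019,.019,.021)]
    fl=prof(f,o,YAW,[-.004,-.002,0,.002,.004],.045 if k=='t' else .020,YS)
    print(f,'rail mark',np.round(rail,1),'profile from y=-12mm step 1:',fl[::2].astype(int))
E
python3 - <<'E'
from h import *
for f in('top0','t3','side0','s2','s3'):gauge(f)
t=load('t3');s=load('s3')
# bore profile at z=.045 (top edge) in side
for f in('side0','s2','s3'):print(f,prof(f,MO['s'],YAW,[-.003,0,.003],.045,YS)[::2].astype(int))
E
```

```text
top0 rail mark [ 0.   0.  -0.5 -0.5] profile from y=-12mm step 1: [159 159 159 159 159 159 158 158 158 157 156 154 150 145 139 132 128 126
 128 132 136 140 144 148 151 155 158 161 164 165 167 168 168 168 168 167
 167]
t3 rail mark [ 0.  -0.5 -0.5 -0.5] profile from y=-12mm step 1: [153 154 153 153 153 153 152 152 152 152 150 148 145 139 133 127 123 122
 125 130 137 144 150 155 157 160 161 161 162 162 162 162 162 162 162 161
 161]
side0 rail mark [1. 1. 0. 0.] profile from y=-12mm step 1: [166 166 166 166 166 166 165 164 159 152 144 133 126 124 127 133 139 144
 147 148 148 148 147 147 147 148 150 153 156 158 159 159 157 156 153 147
 142]
s2 rail mark [1. 1. 0. 0.] profile from y=-12mm step 1: [172 172 172 172 172 172 171 170 165 158 150 139 132 129 133 140 145 150
 153 154 154 154 153 152 152 154 156 159 162 164 165 165 163 162 158 154
 148]
s3 rail mark [1. 1. 0. 0.] profile from y=-12mm step 1: [172 172 172 173 173 173 171 170 165 157 149 139 132 129 132 139 145 150
 153 153 153 152 151 150 151 152 155 157 160 161 161 161 157 154 149 140
 132]
side0 [146 147 149 151 152 153 151 150 147 140 134 125 115 107 100  97  97 100
 110 120 132 146 156 167 174 178 180 180 180 180 180 179 179 179 180 180
 179]
s2 [152 153 154 157 158 158 157 155 152 146 141 131 121 113 105 102 103 106
 116 126 138 153 162 174 180 184 187 186 186 186 186 185 186 186 186 186
 186]
s3 [154 155 157 157 156 155 152 148 142 133 124 114 107 103 102 104 111 117
 129 140 151 162 169 176 179 182 184 185 186 186 186 185 185 185 185 185
 185]
```

```bash
python3 -m crank '[{"x":0,"y":0,"z":-0.016,"ax":0,"ay":0,"az":0,"claw":1},{"x":-0.022,"y":0,"z":-0.02,"ax":0,"ay":0,"az":0,"claw":1},{"x":-0.042,"y":0,"z":-0.016,"ax":0,"ay":0,"az":0,"claw":1},{"x":-0.042,"y":0,"z":-0.009,"ax":0,"ay":0,"az":0,"claw":1},{"x":-0.042,"y":0,"z":-0.005,"ax":0,"ay":0,"az":0,"claw":1}]'
python3 -m crank '[{"x":0.004,"y":0,"z":0.004,"ax":0,"ay":0,"az":0,"claw":1},{"x":0.013,"y":0,"z":0.0025,"ax":0,"ay":0,"az":0,"claw":1},{"x":0.022,"y":0,"z":0.002,"ax":0,"ay":0,"az":0,"claw":1},{"x":0.032,"y":0,"z":0.0025,"ax":0,"ay":0,"az":0,"claw":1},{"x":0.042,"y":0,"z":0.005,"ax":0,"ay":0,"az":0,"claw":1}]'
python3 - <<'E'
from h import *
togo(0,.057)
snap('side','s4');snap('top','t4')
for f in('t4','s4'):gauge(f)
print(prof('s4',MO['s'],YAW,[-.003,0,.003],.045,YS)[::2].astype(int))
E
```

```text
time: 3.63
ee_pos: [0.5493, -0.2273, 0.0574]
eef_rot: [0.996, -0.093, 0.0, 0.0]
ft_force: [0.6, 0.4, 0.5]
width: 0.0004
time: 4.05
ee_pos: [0.5939, -0.2359, 0.0552]
eef_rot: [0.996, -0.093, 0.003, 0.001]
ft_force: [-1.6, 0.6, 3.0]
width: 0.0007
shift [-0.0224 -0.0008 -0.0019] turn [ 0.0006 -0.0026 -0.0005] pos [ 0.5939 -0.2359  0.0552] F [-1.57  0.64  2.97] w 0.000740371347541972 t 4.05
t4 rail mark [ 0.  -0.5 -0.5 -0.5] profile from y=-12mm step 1: [153 153 153 153 153 153 152 152 152 152 150 148 145 140 134 129 127 128
 134 141 149 154 158 160 161 162 161 161 162 162 162 162 161 161 160 159
 159]
s4 rail mark [1. 1. 0. 0.] profile from y=-12mm step 1: [173 173 173 173 173 173 171 170 165 157 149 137 128 124 127 133 138 143
 146 146 149 152 155 159 161 163 163 161 159 155 147 141 130 121 113 106
 105]
[156 155 153 150 143 135 127 117 111 105 105 108 114 123 135 145 158 166
 175 181 184 187 187 187 187 186 186 185 185 185 185 185 184 184 184 184
 184]
```

The two views don't agree yet on what remains (about 5–9 mm), because the tube's bore and rim bias the edge readings. The stated total feed means at least 4.8 mm is left, so one more stroke of about 4 mm is safe. After that I'll overlay the predicted end ring for a careful check.

```bash
python3 -m crank '[{"x":0,"y":0,"z":-0.016,"ax":0,"ay":0,"az":0,"claw":1},{"x":-0.022,"y":0,"z":-0.02,"ax":0,"ay":0,"az":0,"claw":1},{"x":-0.042,"y":0,"z":-0.016,"ax":0,"ay":0,"az":0,"claw":1},{"x":-0.042,"y":0,"z":-0.009,"ax":0,"ay":0,"az":0,"claw":1},{"x":-0.042,"y":0,"z":-0.005,"ax":0,"ay":0,"az":0,"claw":1}]'
python3 -m crank '[{"x":0.004,"y":0,"z":0.004,"ax":0,"ay":0,"az":0,"claw":1},{"x":0.013,"y":0,"z":0.0025,"ax":0,"ay":0,"az":0,"claw":1},{"x":0.022,"y":0,"z":0.002,"ax":0,"ay":0,"az":0,"claw":1},{"x":0.032,"y":0,"z":0.0025,"ax":0,"ay":0,"az":0,"claw":1},{"x":0.042,"y":0,"z":0.005,"ax":0,"ay":0,"az":0,"claw":1}]'
python3 -m crank '[{"x":0,"y":0,"z":-0.03,"ax":0,"ay":0,"az":0,"claw":1},{"x":-0.022,"y":0,"z":-0.04,"ax":0,"ay":0,"az":0,"claw":1},{"x":-0.042,"y":0,"z":-0.03,"ax":0,"ay":0,"az":0,"claw":1},{"x":-0.042,"y":0,"z":-0.03,"ax":0,"ay":0,"az":0,"claw":1},{"x":-0.042,"y":0,"z":-0.03,"ax":0,"ay":0,"az":0,"claw":1}]'
cat >> h.py <<'E'
def J(k,x,y,z): # jig-aligned point relative to rail mark, refined origins
    o=MO[k];return [o[0]+np.cos(YAW)*x-np.sin(YAW)*y,o[1]+np.sin(YAW)*x+np.cos(YAW)*y,z]
def overlay(f,y,x0,y0,w,h,S,col,im=None):
    k='s' if f[0]=='s' else 't';c=load(f)
    if im is None: im=cv2.resize(c['color'][y0:y0+h,x0:x0+w],None,fx=S,fy=S,interpolation=cv2.INTER_CUBIC)
    P=lambda p:((w2px(c,p)-[x0,y0]+.5)*S-.5)
    a=np.linspace(0,2*np.pi,60)
    cv2.polylines(im,[np.round([P(J(k,.0125*np.cos(t),y,.0325+.0125*np.sin(t))) for t in a]).astype(int)],True,col,1)
    for x in(-.0135,.0135):
        cv2.line(im,*[tuple(np.round(P(J(k,x*q,0,.034))).astype(int).tolist()) for q in(1,2)],(0,0,255),1)
    cv2.line(im,*[tuple(np.round(P(J(k,x,0,.02))).astype(int).tolist()) for x in(-.0135,.0135)],(0,0,255),1)
    return im
E
python3 - <<'E'
from h import *
togo(0,.057)
snap('side','s5');snap('top','t5')
for f in('t5','s5'):gauge(f)
print(prof('s5',MO['s'],YAW,[-.003,0,.003],.045,YS)[::2].astype(int))
MO['t']=(MO['t'][0],MO['t'][1]-.0003);MO['s']=(MO['s'][0],MO['s'][1]+.0005)
def tile(a):
    f,b=a
    o=cv2.resize(load(f)['color'][b[1]:b[1]+b[3],b[0]:b[0]+b[2]],None,fx=10,fy=10,interpolation=cv2.INTER_CUBIC)
    m=overlay(f,.003,*b,10,(0,200,0));return np.hstack([o,m])
cv2.imwrite('pics/c6.png',np.vstack([tile(('s5',(295,295,40,30))),tile(('t5',(380,195,40,30)))]))
E
```

```text
time: 4.57
ee_pos: [0.5489, -0.2272, 0.057]
eef_rot: [0.996, -0.093, -0.0, -0.0]
ft_force: [0.7, -0.2, -0.6]
width: 0.0005
time: 4.98
ee_pos: [0.5939, -0.2359, 0.0551]
eef_rot: [0.996, -0.093, 0.003, 0.001]
ft_force: [-0.7, -0.6, 1.8]
width: 0.0007
time: 5.4
ee_pos: [0.5492, -0.2272, 0.0822]
eef_rot: [0.996, -0.093, -0.0, -0.0]
ft_force: [0.0, -0.1, 0.6]
width: 0.0004
shift [ 0.0231 -0.0005  0.0252] turn [-0.0001  0.0004 -0.0005] pos [ 0.5492 -0.2272  0.0822] F [ 0.02 -0.12  0.6 ] w 0.00041410817332113246 t 5.4
t5 rail mark [ 0.   0.  -0.5 -0.5] profile from y=-12mm step 1: [154 154 153 153 153 153 153 152 151 150 148 148 149 151 154 157 160 162
 163 163 163 163 162 162 162 161 161 161 161 160 160 160 159 160 160 160
 160]
s5 rail mark [1.  0.5 0.  0. ] profile from y=-12mm step 1: [173 173 173 172 171 170 167 164 156 147 138 125 117 114 118 128 138 148
 157 161 164 165 164 163 160 154 148 138 127 117 108 105 106 109 117 128
 138]
[145 139 128 119 110 105 105 108 114 126 137 151 163 173 182 185 189 190
 189 189 188 188 187 187 187 186 186 186 185 185 185 184 184 184 185 185
 185]
```

View pics/c6.png

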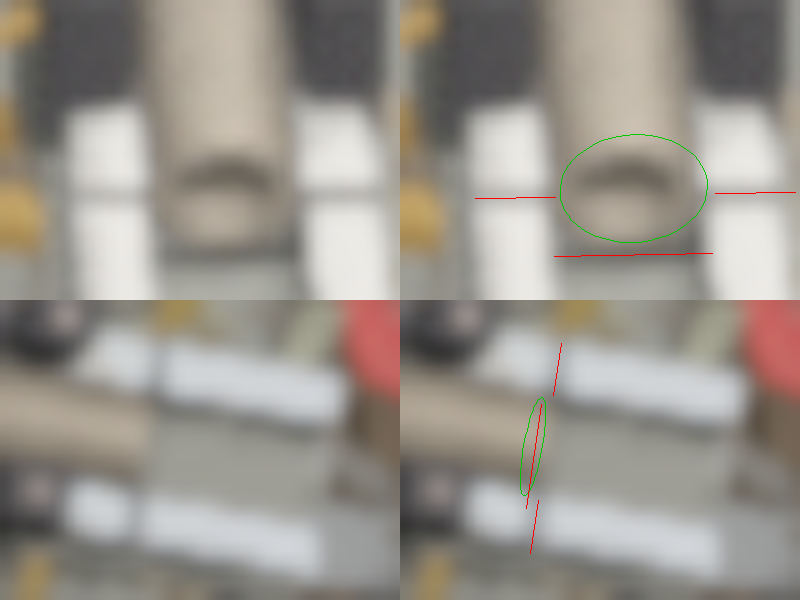

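Both views now agree that about 2.8 mm remains. In the top view the tube edge is at crop x≈150, where level would be about 156. In the side view the rim's bottom edge is at crop row 246, just above the mark on the floor. The last full stroke fed about 4.3 mm, so I'll make a partial one next.

```bash
python3 -m crank '[{"x":0,"y":0,"z":0.01,"ax":0,"ay":0,"az":0,"claw":1},{"x":0,"y":0,"z":0.018,"ax":0,"ay":0,"az":0,"claw":1},{"x":0,"y":0,"z":0.023,"ax":0,"ay":0,"az":0,"claw":1},{"x":0,"y":0,"z":0.025,"ax":0,"ay":0,"az":0,"claw":1},{"x":0,"y":0,"z":0.025,"ax":0,"ay":0,"az":0,"claw":1}]'
python3 -m crank '[{"x":0.004,"y":0,"z":0.004,"ax":0,"ay":0,"az":0,"claw":1},{"x":0.013,"y":0,"z":0.0025,"ax":0,"ay":0,"az":0,"claw":1},{"x":0.022,"y":0,"z":0.002,"ax":0,"ay":0,"az":0,"claw":1},{"x":0.0255,"y":0,"z":0.002,"ax":0,"ay":0,"az":0,"claw":1},{"x":0.0255,"y":0,"z":0.002,"ax":0,"ay":0,"az":0,"claw":1}]'
python3 -c "
from h import *
togo(0,.057)"
python3 -m crank '[{"x":0,"y":0,"z":-0.01,"ax":0,"ay":0,"az":0,"claw":1},{"x":0,"y":0,"z":-0.02,"ax":0,"ay":0,"az":0,"claw":1},{"x":-0.013,"y":0,"z":-0.02,"ax":0,"ay":0,"az":0,"claw":1},{"x":-0.013,"y":0,"z":-0.02,"ax":0,"ay":0,"az":0,"claw":1},{"x":-0.013,"y":0,"z":-0.02,"ax":0,"ay":0,"az":0,"claw":1}]'
python3 - <<'E'
from h import *
togo(0,.057)
snap('side','s6');snap('top','t6')
for f in('t6','s6'):gauge(f)
print(prof('s6',MO['s'],YAW,[-.003,0,.003],.045,YS)[::2].astype(int))
MO['t']=(MO['t'][0],MO['t'][1]-.0003);MO['s']=(MO['s'][0],MO['s'][1]+.0005)
def tile(a):
    f,b=a
    o=cv2.resize(load(f)['color'][b[1]:b[1]+b[3],b[0]:b[0]+b[2]],None,fx=10,fy=10,interpolation=cv2.INTER_CUBIC)
    m=overlay(f,0,*b,10,(0,200,0));return np.hstack([o,m])
cv2.imwrite('pics/c7.png',np.vstack([tile(('s6',(295,295,40,30))),tile(('t6',(380,195,40,30)))]))
E
```

```text
time: 5.92
ee_pos: [0.5488, -0.227, 0.0568]
eef_rot: [0.996, -0.093, -0.001, -0.0]
ft_force: [0.7, -0.4, 0.8]
width: 0.0004
time: 6.33
ee_pos: [0.5785, -0.233, 0.0601]
eef_rot: [0.996, -0.093, 0.004, 0.001]
ft_force: [1.6, -0.8, 19.6]
width: 0.0005
shift [-0.0068 -0.0008  0.003 ] turn [ 0.0008 -0.0044 -0.0005] pos [ 0.5785 -0.233   0.0601] F [ 1.61 -0.8  19.6 ] w 0.0004767660637401038 t 6.3333
time: 6.75
ee_pos: [0.5612, -0.2298, 0.0762]
eef_rot: [0.996, -0.093, -0.0, 0.0]
ft_force: [-0.1, -0.1, 0.2]
width: 0.0004
shift [ 0.0109 -0.0008  0.0192] turn [ 0.0003  0.     -0.0007] pos [ 0.5612 -0.2298  0.0762] F [-0.08 -0.13  0.19] w 0.0004457958342930913 t 6.75
t6 rail mark [ 0.   0.  -0.5 -0.5] profile from y=-12mm step 1: [154 153 153 153 152 151 150 149 149 149 150 153 155 158 160 162 163 163
 163 163 163 163 162 162 161 161 160 160 159 159 159 160 160 160 161 161
 161]
s6 rail mark [1. 1. 0. 0.] profile from y=-12mm step 1: [172 171 169 168 166 164 160 157 151 145 139 135 134 137 144 152 158 162
 164 164 161 159 153 146 138 127 118 109 104 104 106 111 121 130 142 155
 164]
[118 111 105 103 106 110 119 129 140 155 164 175 181 184 187 188 188 188
 188 188 188 187 187 187 187 186 186 185 184 184 184 184 185 185 185 185
 185]
```

View pics/c7.png

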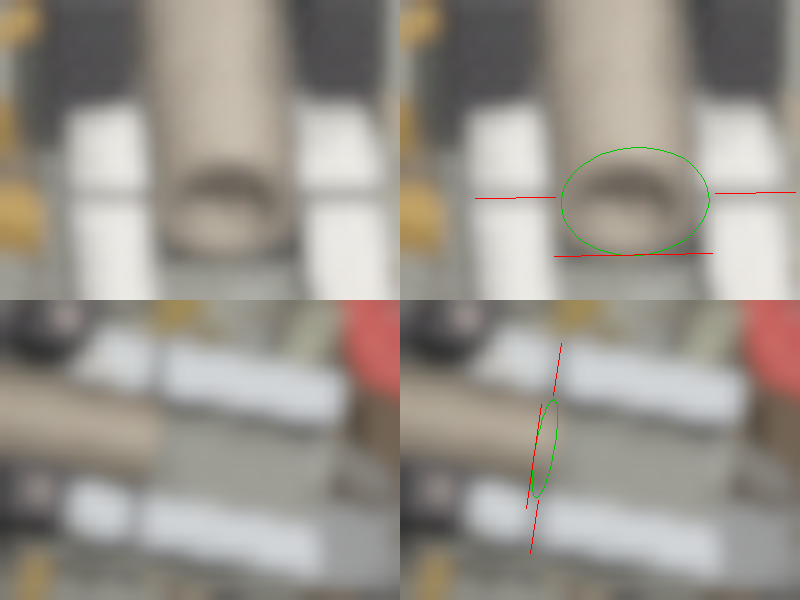

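The tube fed about 2.2 mm. Both views now put the end about 0.6 mm short, with one side-edge reading as high as 1.6 mm. That is already within tolerance, but I'll add a roughly 0.6 mm nudge (about 7 mm of rim travel) to centre it.

```bash
python3 -m crank '[{"x":0.007,"y":0,"z":0.008,"ax":0,"ay":0,"az":0,"claw":1},{"x":0.007,"y":0,"z":0.014,"ax":0,"ay":0,"az":0,"claw":1},{"x":0.007,"y":0,"z":0.0175,"ax":0,"ay":0,"az":0,"claw":1},{"x":0.007,"y":0,"z":0.0188,"ax":0,"ay":0,"az":0,"claw":1},{"x":0.007,"y":0,"z":0.0188,"ax":0,"ay":0,"az":0,"claw":1}]'
python3 -m crank '[{"x":0.003,"y":0,"z":0,"ax":0,"ay":0,"az":0,"claw":1},{"x":0.006,"y":0,"z":0,"ax":0,"ay":0,"az":0,"claw":1},{"x":0.007,"y":0,"z":0,"ax":0,"ay":0,"az":0,"claw":1},{"x":0.007,"y":0,"z":0,"ax":0,"ay":0,"az":0,"claw":1},{"x":0.007,"y":0,"z":0,"ax":0,"ay":0,"az":0,"claw":1}]'
python3 -m crank '[{"x":0,"y":0,"z":-0.01,"ax":0,"ay":0,"az":0,"claw":1},{"x":0,"y":0,"z":-0.03,"ax":0,"ay":0,"az":0,"claw":1},{"x":0,"y":0,"z":-0.06,"ax":0,"ay":0,"az":0,"claw":1},{"x":0,"y":0,"z":-0.08,"ax":0,"ay":0,"az":0,"claw":1},{"x":0,"y":0,"z":-0.08,"ax":0,"ay":0,"az":0,"claw":1}]'
python3 - <<'E'
from h import *
togo(0,.057)
snap('side','s7');snap('top','t7')
for f in('t7','s7'):gauge(f)
print(prof('s7',MO['s'],YAW,[-.003,0,.003],.045,YS)[::2].astype(int))
o=lambda f,x,y,w,h,S:cv2.resize(load(f)['color'][y:y+h,x:x+w],(w*S,h*S),interpolation=cv2.INTER_CUBIC)
cv2.imwrite('pics/c8.png',np.hstack([o('s7',285,210,60,120,5),np.vstack([o('s7',295,295,40,30,10),o('t7',380,195,40,30,10)])]))
E
```

```text
time: 7.27
ee_pos: [0.5723, -0.2315, 0.0605]
eef_rot: [0.996, -0.093, 0.004, 0.001]
ft_force: [0.5, 0.1, 24.1]
width: 0.0004
time: 7.68
ee_pos: [0.5789, -0.2328, 0.0601]
eef_rot: [0.996, -0.093, 0.004, 0.001]
ft_force: [2.8, 0.2, 21.7]
width: 0.0002
time: 8.1
ee_pos: [0.5775, -0.2325, 0.141]
eef_rot: [0.996, -0.093, 0.003, 0.001]
ft_force: [-0.3, -0.3, 0.7]
width: 0.0006
shift [-0.0061 -0.0006  0.0839] turn [ 0.0004 -0.0027 -0.0004] pos [ 0.5775 -0.2325  0.141 ] F [-0.29 -0.32  0.67] w 0.0005634949464175844 t 8.1
t7 rail mark [ 0.   0.  -0.5 -0.5] profile from y=-12mm step 1: [151 151 151 151 150 149 148 148 148 148 150 152 155 157 158 159 160 160
 161 161 161 161 160 160 159 158 158 157 157 157 157 158 158 159 159 159
 159]
s7 rail mark [1. 1. 0. 0.] profile from y=-12mm step 1: [169 168 166 164 161 160 157 155 152 149 146 144 144 147 152 157 160 161
 161 160 155 150 141 130 121 110 104 101 100 104 111 119 131 141 152 162
 167]
[105 101  99 101 108 115 127 139 150 162 168 175 179 181 184 185 186 186
 186 186 186 186 186 186 185 185 184 184 183 183 183 183 184 184 184 184
 184]
```

View pics/c8.png

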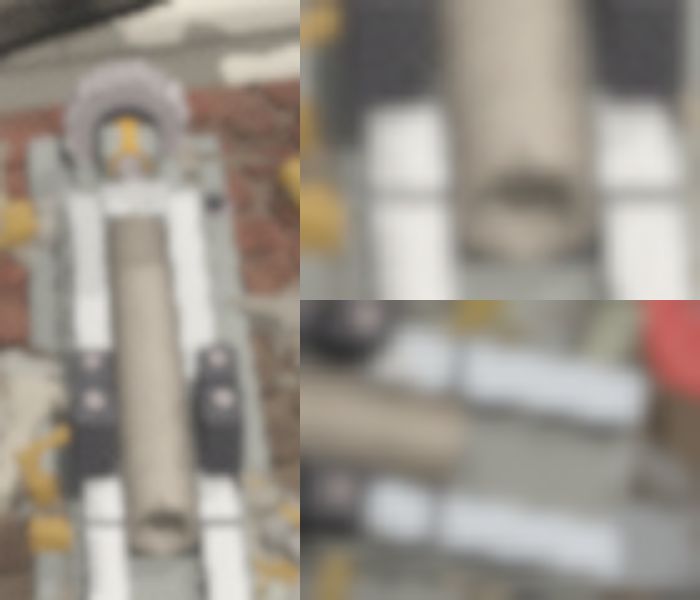

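The tube's end now sits on the mark. In the side view only a sliver of the floor line shows past the rim, and in the top view the end lies in line with the rail marks. The tube is flat against the stop and the fingers are clear, so I'll hand in.

```bash
python3 -c "
from bench import close_job
print(close_job())"
```

```text
the job is handed in; nothing more can be done
None
```

I set the tube to length and handed the job in after about 8 s of robot time; no verdict was reported. It took four full strokes across the wheel with the shut fingertips, one partial stroke and a final nudge of roughly 0.6–0.8 mm, lifting off to go back each time.

- **Length:** In the last pictures the tube's far end is about level with the mark, which I put at 0 ± 1 mm. The floor line is about half covered by the rim in the side view, and the end lines up with the rail marks in the top view.
- **Seating and surroundings:** The tube looks flat and against the stop. The fingers were about 8 cm clear of the wheel. I saw none of the surrounding things moved in the jig crops, but took no separate measurement of them.
- **Forces:** The highest wrist force I read was about 24 N, at the fingertips on the wheel.
- **Disagreements:**
  - Midway, the views differed by several millimetres on the distance left, because the tube's bore and shadow shifted the apparent edges. They agreed to within about 1 mm near the end.
  - For the final nudge, the side view showed 0.8 mm of movement and the top view only 0.1–0.3 mm.

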